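# Find the block whose vent bore is not pierced through

### The job

Four dry clay blocks stand on the round batt, each with a vent bore in its top; one bore is blind, stopping about two thirds of the way down, and would burst the block in the kiln. Feel down the bores with the steel probe until its tip touches the bottom of the blind one, then put the probe back upright in its wooden stand, pushed fully home, and stand the blind block upright on the floor of the grey rework tray. Leave the other three blocks standing where they are.

Things in the scene. Friction and masses are not known exactly. Their poses are not given: they have to be found in the camera images.
- batt: Round terracotta batt, 250 mm across, 20 mm thick, fixed flat on the bench; origin at the centre of its underside, z up. Four look-alike terracotta blocks, 50 x 50 mm and 90 mm tall (0.3 to 0.5 kg), stand on it in a square, 110 mm apart, sides parallel to its x and y within 5 degrees; tops 110 mm above the bench. A thin loose wooden rib lies between them and does not matter.
- place_1 (a point): Point on the batt's top face (20 mm above the bench), axes as the batt's, not moving with the block. A block stands here at the start, centred on it within 4 mm in each of the batt's x and y. Each block's vertical round bore, 18 mm wide, is in the middle of its top: through (90 mm down to the batt) or, in one block, blind: flat bottom 60 mm below the top. Which place has it varies.
- place_2 (a point): Place 2 of 4, on the batt's top face under the middle of another block; as place_1 in every way.
- place_3 (a point): Place 3 of 4, on the batt's top face under the middle of another block; as place_1 in every way.
- place_4 (a point): Place 4 of 4, on the batt's top face under the middle of another block; as place_1 in every way.
- probe: Loose probe (0.12 kg), 174 mm long: a straight steel rod 8 mm in diameter and 100 mm long, below a square wooden handle 24 x 24 mm and 70 mm tall with a 4 mm steel cap. Origin at the tip of the rod, z along the rod towards the handle, x and y square to the handle's faces; the handle spans z = 100 to 170 mm. At the start it stands upright in the stand, tip 12 mm above the bench, handle's foot resting on the stand's top.
- stand: Wooden stand fixed to the bench: an upright block 60 x 60 mm, 112 mm tall, on a foot plate 110 x 110 x 12 mm, with a 15 mm round vertical hole right through the middle. Origin at the centre of its underside, z up. It may be to the left or to the right of the batt.
- stand_mouth (a point): Centre of the hole's mouth on the stand's top, 112 mm above the bench. The probe is home when its rod is in the hole and the handle's foot rests on the stand's top.
- tray: Grey plastic open tray fixed to the bench, 170 x 170 mm outside, 45 mm high, walls and floor 6 mm thick. Origin at the centre of its underside, x and y along its sides, z up. It stands on the side of the batt opposite the stand.
There are look-alikes about, which are no part of the job. Of the things that look like the probe, the larger one is meant.

How it is judged:
By the outcome, as a careful person would: the job done as asked, in the order asked, and still so for the second after the job is handed in, with the robot touching nothing.
It also fails if it takes over 72 s, if anything falls off the work surface, if the arm or the gripper's body presses on something with over 40 N, if the wrist force passes 120 N, or if a joint passes its speed limit or range.

### The arm

A 7-joint arm with a two-finger parallel gripper is mounted at the origin on the work surface. World frame = base frame: x ahead of the robot, y to its left, z up, the work surface at z = 0. Lengths are in m, angles in rad, forces in N, time in s.
With the tool pointing down it reaches from about 0.425 to 0.95 m from the base axis. Payload 4.7 kg.
Tool frame: the origin (TCP) lies between the finger pads; the fingertips stand 22 mm ahead of it and the grasp point (between the pads) lies 3 mm ahead of it; z points along the fingers, x is the direction in which the jaws open and shut, and the axes are right-handed (so a half turn about z gives the same grasp; the last joint's range is limited). The gripper opens to 87 mm and grips with 3 to 60 N. Pads are 19 mm wide; open, the fingers measure 117 mm over their backs; the gripper's body (75 mm by 190 mm) begins 51 mm behind the grasp point.
Start: joints at [-1.162, 0.469, -0.049, 1.532, 0.024, 1.141, -0.082], TCP at [0.286, 0.611, 0.245] pointing down, gripper open.
Joint ranges: [-2.59, 2.59], [-0.33, 1.99], [-1.39, 1.29], [0.1, 2.45], [-1.04, 4.18], [0.21, 1.99], [-2.66, 2.66]. Speed limits (rad/s): [2.57, 2.57, 3.14, 3.14, 3.14, 3.14, 3.14].

### API

Orientations are given as a 3x3 rotation matrix whose columns are the frame's x, y, z axes.
In Python, from workcell import r, get_image gives the robot as it stands.
- The arm moves only by the tool step_arm, never from a script. Its arguments are lists of equal length, an entry for each row: "offset": the shift along the tool's x, y, z in m, a list of three; "rotation": the turn, a rotation vector about the tool's x, y, z in degrees, a list of three; "gripper": the closure, from 0 (fully open) to 1 (shut). A call has 1 to 10 rows; each row is the pose to reach, as a shift and turn from the pose measured when the call began, along the tool's axes at that moment; what a row does not reach only later rows make up. A row lasts 1/8 s, in which the tool goes at most 62.5 mm and 10.7 degrees, less where a joint would pass 70% of its speed; a pose out of reach is approached as far as the arm can. A call with a gripper value outside its range is refused whole. The fingers move at their own pace and stop on an object; "force" is the grip in N (left out, the last holds). Time passes only in rows, so rows that repeat a pose let the fingers close. It gives the time, the measured TCP pose, the force and the opening at its end, in the units of the state.
- r.observe(): the state, without advancing time (a new reading comes with each control period).
- get_image(name): name is "side" or "top" or "wrist"; returns a dict with "frame" (420x560x3 uint8, red, green, blue), "z_map" (420x560 float32, m along the optical axis (not along the pixel's ray), 0 where there is no reading), "camera_matrix" (3x3 intrinsics, pixels), "k1" (the pictures are not rectified: a ray, as slopes to the right and down, at radius r is drawn at 1 + k1 r^2 times it, then the intrinsics apply), "rvec" (rotation vector, rad) and "tvec" (3), from world to camera coordinates, as OpenCV has them. Camera axes: x right, y down, z forward; pixel columns grow to the right and rows downward; lengths in m; the calibration is good to about 2 mm. A picture is of the moment at which its call begins.
- r.hand_in(): hands the job in, once; it reports no verdict.
The state is a dict: "time": time; "joints": joint angles; "joint_vel": joint speeds; "joint_efforts": joint torques, N m; "tool_pos": TCP position; "tcp_rot": TCP orientation; "wrist_force": force on the tool from outside, world axes, zero at the start; "torque": the same for the moment, N m; "grip_width": finger opening in m.
Only numpy, scipy, OpenCV 4.12 (cv2) and the standard library are available. Lean on these libraries where they do the work, as an engineer would, in place of code of your own. Each camera call takes 0.05 s, during which the arm holds its last target.

## Working session

There is one attempt and no reset: what is moved stays moved. The work goes in short steps, Python scripts to look and compute and a tool call to move; the robot and the scene stay as the last step left them, time stands still between calls to the robot, and variables do not carry over. Pictures are saved under pics/ and viewed, and the job is handed in when it is done.

Besides the shell and the picture viewer there is one more tool, called after "Emit:" as a command line: name --argument value ..., lists and objects as JSON in quotes. step_arm: Moves the arm, as the interface text tells. Its arguments: {"type":"object","properties":{"offset":{"type":"array","items":{"type":"array","items":{"type":"number"}}},"rotation":{"type":"array","items":{"type":"array","items":{"type":"number"}}},"gripper":{"type":"array","items":{"type":"number"}},"force":{"type":"number"}},"required":["offset","rotation","gripper"]}

```bash
mkdir -p pics; ls; cat > h.py <<'E'
import numpy as np, cv2
from workcell import r, get_image
def save(name, fn):
    d=get_image(name); cv2.imwrite('pics/'+fn+'.png', d['frame'][:,:,::-1]); np.savez('pics/'+fn+'.npz',**d); return d
def load(fn): return dict(np.load('pics/'+fn+'.npz'))
def ray(d,u,v):
    K=d['camera_matrix'];k1=float(d['k1'])
    x=(u-K[0,2])/K[0,0];y=(v-K[1,2])/K[1,1]
    rd=np.hypot(x,y);rr=rd
    for _ in range(30): rr=rd/(1+k1*rr*rr)
    s=rr/rd if rd>0 else 1
    R=cv2.Rodrigues(d['rvec'])[0];t=np.ravel(d['tvec'])
    return -R.T@t, R.T@np.array([x*s,y*s,1])
def atz(d,u,v,z):
    o,q=ray(d,u,v); return o+q*(z-o[2])/q[2]
def dep(d,u,v):
    o,q=ray(d,u,v); return o+q*d['z_map'][int(round(v)),int(round(u))]
def proj(d,P):
    R=cv2.Rodrigues(d['rvec'])[0];t=np.ravel(d['tvec']);c=R@np.asarray(P)+t
    x,y=c[0]/c[2],c[1]/c[2];s=1+float(d['k1'])*(x*x+y*y);K=d['camera_matrix']
    return K[0,0]*x*s+K[0,2],K[1,1]*y*s+K[1,2]
E
python3 - <<'E'
from h import *
for n in ['top','side','wrist']:
    d=save(n,n+'0'); print(n,d['camera_matrix'].tolist(),d['k1'],ray(d,280,210))
s=r.observe(); print({k:np.round(v,3).tolist() for k,v in s.items()})
E
```

```text
pics
top [[439.91787479750366, 0.0, 283.5768155298975], [0.0, 439.91787479750366, 205.73502663899464], [0.0, 0.0, 1.0]] -0.011316688407305686 (array([0.30004014, 0.00922506, 1.1887414 ]), array([ 0.19877603, -0.00435461, -0.98011694]))
side [[492.3117347976761, 0.0, 282.3483955331029], [0.0, 492.3117347976761, 210.20813107566428], [0.0, 0.0, 1.0]] -0.14668018242774686 (array([ 0.23641119, -0.7646816 ,  0.59583727]), array([ 0.29726684,  0.79704491, -0.52571359]))
wrist [[347.97046416079576, 0.0, 273.5658740687743], [0.0, 347.97046416079576, 207.8561589251027], [0.0, 0.0, 1.0]] -0.08384065248770387 (array([0.21365124, 0.64495936, 0.38407498]), array([ 0.27276643, -0.10901519, -0.95608265]))
{'time': 0.15, 'joints': [-1.162, 0.469, -0.049, 1.533, 0.024, 1.141, -0.082], 'joint_vel': [-0.0, -0.003, -0.002, -0.003, 0.001, -0.0, 0.0], 'joint_efforts': [-0.0, -50.843, -0.081, -23.642, -0.061, 0.036, 0.0], 'tool_pos': [0.286, 0.611, 0.244], 'tcp_rot': [[0.424, 0.906, -0.001], [0.906, -0.424, -0.001], [-0.001, -0.0, -1.0]], 'wrist_force': [-0.169, 0.121, -0.879], 'torque': [-0.008, 0.02, -0.015], 'grip_width': 0.087}
```

View pics/top0.png

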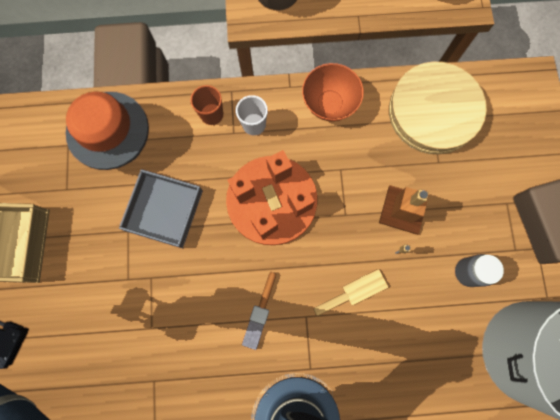

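View pics/side0.png

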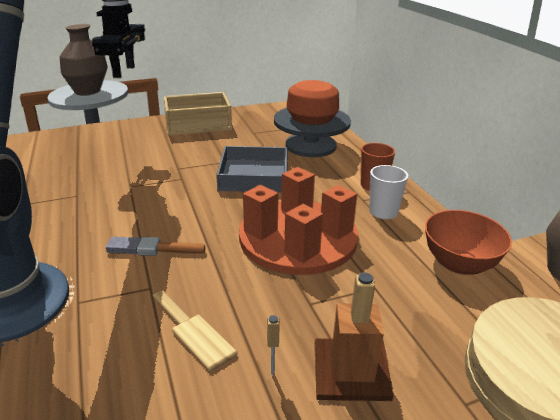

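```bash
python3 - <<'E'
from h import *
d=load('top0'); f=d['frame'][:,:,::-1]
def crop(f,u0,v0,w,h,s,fn): cv2.imwrite('pics/'+fn+'.png',cv2.resize(f[v0:v0+h,u0:u0+w],None,fx=s,fy=s,interpolation=cv2.INTER_CUBIC))
crop(f,220,145,105,105,6,'c1')
crop(f,370,170,80,80,7,'c2'); crop(f,115,160,95,95,6,'c3')
E
```

```text
(no output)
```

View pics/c1.png

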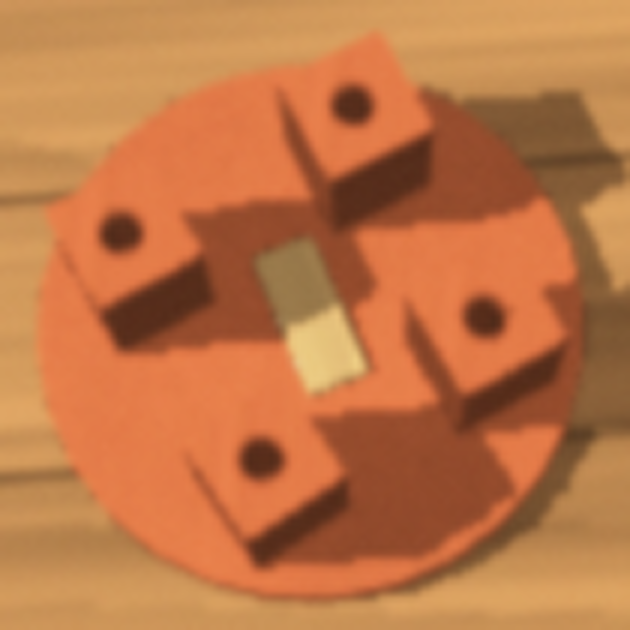

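View pics/c2.png

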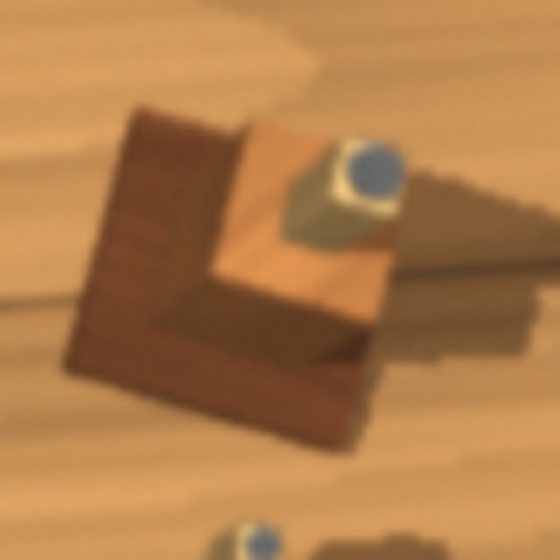

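View pics/c3.png

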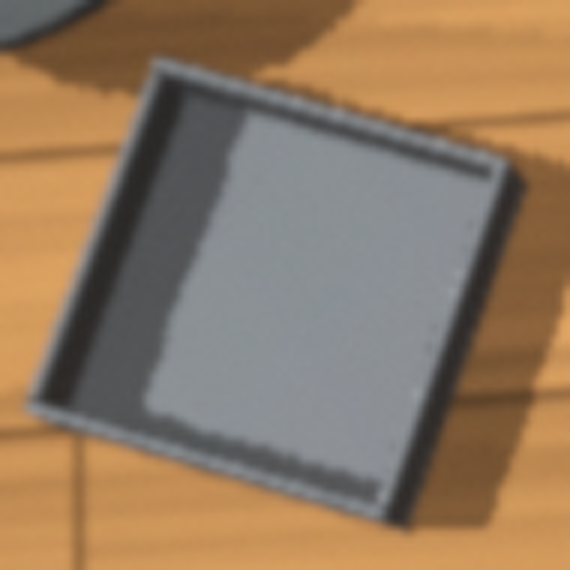

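```bash
cat > m.py <<'E'
from h import *
d=load('top0')
for p in [(120,232),(352,104),(485,316),(261,458)]:
    print('bore',np.round(atz(d,220+(p[0]-2.5)/6,145+(p[1]-2.5)/6,.11),4))
print('cap',np.round(atz(d,370+(377-3)/7,170+(171-3)/7,.186),4))
for p in [(248,120),(212,275),(378,322)]: print('standtop',np.round(atz(d,370+(p[0]-3)/7,170+(p[1]-3)/7,.112),4))
for p in [(138,108),(65,370),(350,452)]: print('foot',np.round(atz(d,370+(p[0]-3)/7,170+(p[1]-3)/7,.012),4))
for p in [(160,60),(30,408),(522,160),(400,527)]: print('tray',np.round(atz(d,115+(p[0]-2.5)/6,160+(p[1]-2.5)/6,.045),4))
print('batt', [np.round(atz(d,220+(p[0]-2.5)/6,145+(p[1]-2.5)/6,.02),4) for p in [(40,310),(582,290),(310,600)]])
E
python3 m.py
```

```text
bore [0.5954 0.1017 0.11  ]
bore [ 6.445e-01 -1.000e-04  1.100e-01]
bore [ 0.5477 -0.0492  0.11  ]
bore [0.4943 0.0484 0.11  ]
cap [ 0.5167 -0.3334  0.186 ]
standtop [ 0.555  -0.3148  0.112 ]
standtop [ 0.4992 -0.2945  0.112 ]
standtop [ 0.4779 -0.3513  0.112 ]
foot [ 0.5867 -0.3022  0.012 ]
foot [ 0.4846 -0.261   0.012 ]
foot [ 0.4446 -0.3669  0.012 ]
tray [0.6712 0.3712 0.045 ]
tray [0.516  0.4294 0.045 ]
tray [0.6124 0.2095 0.045 ]
tray [0.4517 0.2682 0.045 ]
batt [array([0.5861, 0.1476, 0.02  ]), array([ 0.5772, -0.0991,  0.02  ]), array([0.4449, 0.034 , 0.02  ])]
```

```bash
cat >> h.py <<'E'
from scipy.spatial.transform import Rotation as Rn
def down(yaw):
    c,s=np.cos(np.radians(yaw)),np.sin(np.radians(yaw))
    return np.array([[c,s,0],[s,-c,0],[0,0,-1.]])
def plan(p,yaw):
    s=r.observe();R0=np.array(s['tcp_rot']);p0=np.array(s['tool_pos'])
    print('offset',np.round(R0.T@(np.array(p)-p0),4),'rot',np.round(Rn.from_matrix(R0.T@down(yaw)).as_rotvec(degrees=True),2),'yaw now',np.degrees(np.arctan2(R0[1,0],R0[0,0])))
def camtool(d):
    s=r.observe();R0=np.array(s['tcp_rot']);p0=np.array(s['tool_pos']);R=cv2.Rodrigues(d['rvec'])[0]
    o,_=ray(d,280,210); return R0.T@(o-p0), R@R0
E
python3 - <<'E'
from h import *
d=load('wrist0'); o,R=camtool(d); print(o,R.T[:,2])
# camera target over batt
Rt=down(0); print('cam offs world yaw0',Rt@o)
p=np.array([.575,.025,.66])-Rt@o; print(p); plan(p,0)
E
```

```text
[-8.07060951e-05 -7.98738751e-02 -1.40313216e-01] [-2.19857125e-04  2.87375888e-01  9.57817859e-01]
cam offs world yaw0 [-8.07060951e-05  7.98738751e-02  1.40313216e-01]
[ 0.57508071 -0.05487388  0.51968678]
offset [-0.4809  0.5441 -0.2752] rot [5.000e-02 7.000e-02 6.492e+01] yaw now 64.91798620509496
```

View pics/wrist0.png

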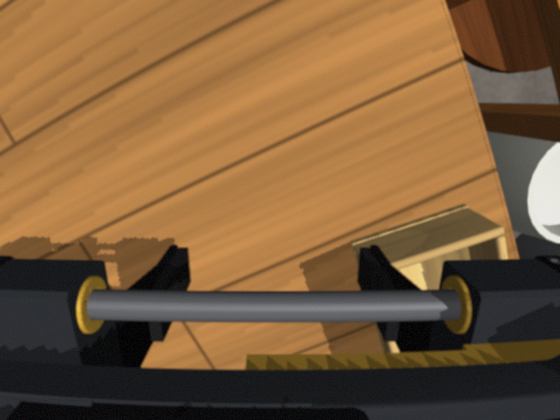

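Emit:
step_arm --offset '[[-0.48, 0.544, -0.275], [-0.48, 0.544, -0.275], [-0.48, 0.544, -0.275], [-0.48, 0.544, -0.275], [-0.48, 0.544, -0.275], [-0.48, 0.544, -0.275], [-0.48, 0.544, -0.275], [-0.48, 0.544, -0.275], [-0.48, 0.544, -0.275], [-0.48, 0.544, -0.275]]' --rotation '[[0, 0, 65], [0, 0, 65], [0, 0, 65], [0, 0, 65], [0, 0, 65], [0, 0, 65], [0, 0, 65], [0, 0, 65], [0, 0, 65], [0, 0, 65]]' --gripper '[0, 0, 0, 0, 0, 0, 0, 0, 0, 0]'

```text
time: 1.4
tool_pos: [0.5193, 0.0735, 0.4667]
tcp_rot: [[1.0, -0.001, -0.0], [-0.001, -1.0, -0.001], [-0.0, 0.001, -1.0]]
wrist_force: [0.5, -0.5, 0.3]
grip_width: 0.0865
```

```bash
python3 - <<'E'
from h import *
plan([.575,-.055,.52],0); print(r.observe()['time'],r.observe()['joints'])
E
```

```text
offset [ 0.0558  0.1285 -0.0532] rot [ 0.05  0.02 -0.07] yaw now -0.06719008444480883
1.4 [-0.6494891   0.09459116  0.47883269  1.55238755 -0.04278238  1.50583733
 -0.17085491]
```

Emit:
step_arm --offset '[[0.056, 0.128, -0.053], [0.056, 0.128, -0.053], [0.056, 0.128, -0.053], [0.056, 0.128, -0.053]]' --rotation '[[0, 0, 0], [0, 0, 0], [0, 0, 0], [0, 0, 0]]' --gripper '[0, 0, 0, 0]'

```text
time: 1.9
tool_pos: [0.5754, -0.0569, 0.52]
tcp_rot: [[1.0, -0.006, -0.0], [-0.006, -1.0, -0.002], [-0.0, 0.002, -1.0]]
wrist_force: [0.5, 0.6, 0.2]
grip_width: 0.0868
```

```bash
python3 - <<'E'
from h import *
d=save('wrist','w1'); print(r.observe()['tool_pos'])
f=d['frame'][:,:,::-1]
uv=[proj(d,(x,y,.11)) for x,y in [(.5954,.1017),(.6445,-.0001),(.5477,-.0492),(.4943,.0484)]]; print(np.round(uv))
u0=max(0,int(min(a[0] for a in uv)-50)); v0=max(0,int(min(a[1] for a in uv)-50))
print(u0,v0)
cv2.imwrite('pics/w1c.png',cv2.resize(f[v0:v0+190,u0:u0+220],None,fx=3,fy=3,interpolation=cv2.INTER_CUBIC))
E
```

```text
[ 0.57513443 -0.05469062  0.51934172]
[[287.  49.]
 [319. 119.]
 [257. 151.]
 [220.  86.]]
170 0
```

View pics/w1.png

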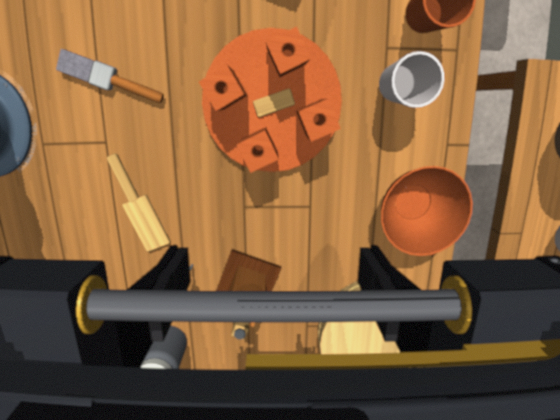

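View pics/w1c.png

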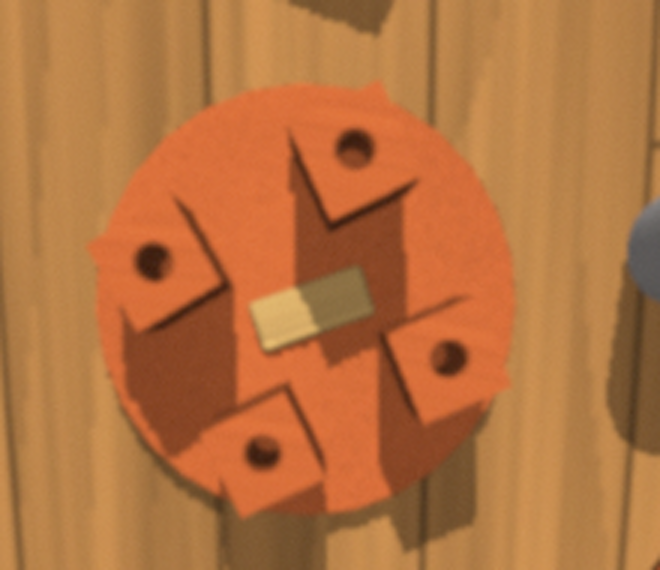

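```bash
python3 - <<'E'
from h import *
d=load('w1')
for p in [(355,148),(449,357),(263,452),(153,262)]:
    u,v=170+(p[0]-1)/3,(p[1]-1)/3
    print('bore',np.round(atz(d,u,v,.11),4))
    ui,vi=int(round(u)),int(round(v))
    print(np.round([[1000*dep(d,ui+i,vi+j)[2] for i in range(-6,7)] for j in range(-6,7)]).astype(int))
E
```

```text
bore [0.5965 0.1011 0.11  ]
[[111 111 111 111 111 109 109 110 112 111 113 111 111]
 [109 112 110 110 110 108 108 107 109 109 111 111 110]
 [109 110 110 106 104 101  99 100 103 105 109 110 112]
 [109 107  94  86  83  81  79  82  85  98 103 108 111]
 [108  96  84 660  73  71  73  72  76  82  90 100 108]
 [108  82  72  65  61  62  63  63  69  74  84  94 107]
 [ 95  71  62  53  51  51  53  55  59  67  76  85 104]
 [ 78  56  51  52  50  51  52  50  53  59  70  84 102]
 [110  48  49  49  51  49  49  51  50  52  63  77 102]
 [106  51  50  50  52  51  51  50  51  50  56  75 107]
 [109  49  48  51  49  51  49  51  49  51  51  74 110]
 [110 108  50  52  50  51  50  50  49  50  51 109 110]
 [111 109 109  51  50  49  52  50  50  50 109 110 108]]
bore [ 6.454e-01 -2.000e-04  1.100e-01]
[[110 109 112 109 109 112 109 109 110 109 110 111 110]
 [108 111 111 108 109 109  55  70  93 108 109 107 111]
 [110 111 109 108  21  23  41  55  71  88 103 109 111]
 [110 109 108  20  19  21  35  49  63  76  91 103 109]
 [110 110  19  20  21  20  29  45  58  72  84  97 108]
 [109 108  21  21  22  20  28  43  57  69
[... 1190 characters left out ...]
11 109 107 109 109 109 111 111 111 108]
 [111 112 111 110 106  99  96  91  94 107 109 110 111]
 [112 110 107 102  93  87  82  77  72  67 109 110 108]
 [110 107 102  96  86  79  70  64  58  50  43 108 108]
 [108 105  96  90  80  72  63  53  46  38  29  24 109]
 [110 103  95  84  76  66  56  47  38  29  22  21 110]
 [108 100  92  80  73  65  52  43  31  22  22  21  21]
 [109 101  90  82  71  61  50  37  28  20  23  20  20]
 [110 102  92  83  74  59  46  36  26  20  21  19  21]
 [109 106  96  84  72  62  51  36  27  21  21  21 109]
 [108 109  99  89  75  65  54  38  26  22  21  22 111]
 [112 109 108  98  84  72  58  45  32  20  20 110 111]
 [111 110 111 110  97  84  70  55  41  26 109 112 109]]
```

```bash
python3 - <<'E'
from h import *
plan([.49,-.408,.35],-20)
E
```

```text
offset [-0.0841  0.3534  0.1697] rot [ 0.05  0.07 19.86] yaw now -0.1372234486639866
```

Emit:
step_arm --offset '[[-0.084, 0.353, 0.17], [-0.084, 0.353, 0.17], [-0.084, 0.353, 0.17], [-0.084, 0.353, 0.17], [-0.084, 0.353, 0.17], [-0.084, 0.353, 0.17], [-0.084, 0.353, 0.17], [-0.084, 0.353, 0.17]]' --rotation '[[0, 0, 20], [0, 0, 20], [0, 0, 20], [0, 0, 20], [0, 0, 20], [0, 0, 20], [0, 0, 20], [0, 0, 20]]' --gripper '[0, 0, 0, 0, 0, 0, 0, 0]'

```text
time: 2.95
tool_pos: [0.4892, -0.4071, 0.3479]
tcp_rot: [[0.938, -0.346, -0.004], [-0.346, -0.938, 0.002], [-0.004, -0.0, -1.0]]
wrist_force: [-0.6, 0.5, 0.0]
grip_width: 0.0873
```

```bash
python3 - <<'E'
from h import *
d=save('wrist','w2'); print(r.observe()['tool_pos'])
u,v=proj(d,(.5165,-.333,.186)); print(u,v); u0=max(0,int(u-70)); v0=max(0,int(v-70)); print(u0,v0)
cv2.imwrite('pics/w2c.png',cv2.resize(d['frame'][v0:v0+140,u0:u0+140,::-1],None,fx=4,fy=4,interpolation=cv2.INTER_CUBIC))
E
```

```text
[ 0.49063651 -0.40590443  0.34879654]
275.428718850712 104.35507162664476
205 34
```

View pics/w2c.png

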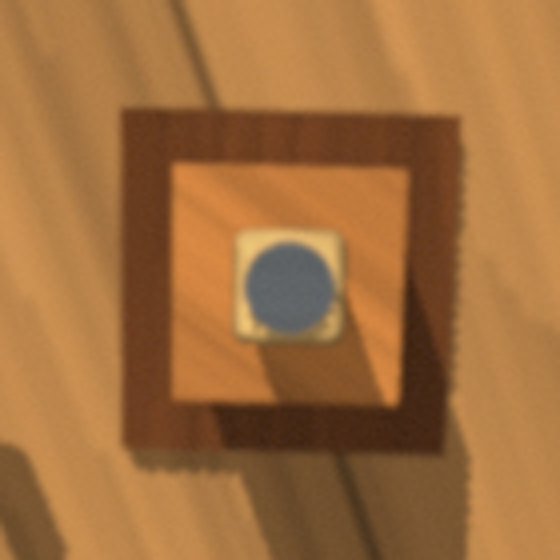

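```bash
python3 - <<'E'
from h import *
d=load('w2')
f=lambda p,z:np.round(atz(d,205+(p[0]-1.5)/4,34+(p[1]-1.5)/4,z),4)
print(f((291,287),.186),f((288,285),.112),[f(p,.112) for p in [(172,163),(408,168),(400,407),(172,402)]], f((291,281),.012))
print([f(p,.182) for p in [(235,230),(344,231),(345,342),(235,340)]])
plan([.5165,-.3335,.153],-20)
E
```

```text
[ 0.5177 -0.3343  0.186 ] [ 0.5175 -0.334   0.112 ] [array([ 0.5  , -0.295,  0.112]), array([ 0.5564, -0.317 ,  0.112 ]), array([ 0.5347, -0.3739,  0.112 ]), array([ 0.4781, -0.3517,  0.112 ])] [ 0.5191 -0.3334  0.012 ]
[array([ 0.5107, -0.3193,  0.182 ]), array([ 0.5322, -0.3274,  0.182 ]), array([ 0.5247, -0.3491,  0.182 ]), array([ 0.5027, -0.3406,  0.182 ])]
offset [-1.000e-04 -7.670e-02  1.959e-01] rot [-0.05  0.14 -0.07] yaw now -20.068877564807558
```

Emit:
step_arm --offset '[[0.001, -0.0765, 0.02], [0.001, -0.0765, 0.05], [0.001, -0.0765, 0.1], [0.001, -0.0765, 0.15], [0.001, -0.0765, 0.195], [0.001, -0.0765, 0.195], [0.001, -0.0765, 0.195]]' --rotation '[[0, 0, 0], [0, 0, 0], [0, 0, 0], [0, 0, 0], [0, 0, 0], [0, 0, 0], [0, 0, 0]]' --gripper '[0, 0, 0, 0, 0, 0, 0]'

```text
time: 3.88
tool_pos: [0.5192, -0.3335, 0.1559]
tcp_rot: [[0.94, -0.341, 0.001], [-0.341, -0.94, 0.001], [0.001, -0.001, -1.0]]
wrist_force: [-0.3, -0.1, 0.3]
grip_width: 0.0871
```

```bash
python3 - <<'E'
from h import *
d=save('side','s1'); print(r.observe()['tool_pos'])
cv2.imwrite('pics/s1c.png',cv2.resize(d['frame'][200:420,260:460,::-1],None,fx=3,fy=3))
E
```

```text
[ 0.51923969 -0.3341101   0.15641181]
```

View pics/s1c.png

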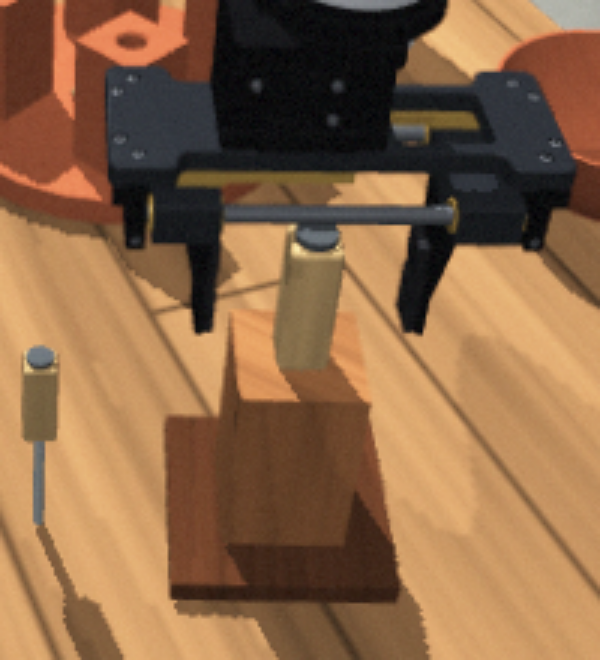

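Emit:
step_arm --offset '[[-0.001, 0, 0], [-0.001, 0, 0], [-0.001, 0, 0], [-0.001, 0, 0], [-0.001, 0, 0], [-0.001, 0, 0], [-0.001, 0, 0], [-0.001, 0, 0]]' --rotation '[[0, 0, 0], [0, 0, 0], [0, 0, 0], [0, 0, 0], [0, 0, 0], [0, 0, 0], [0, 0, 0], [0, 0, 0]]' --gripper '[1, 1, 1, 1, 1, 1, 1, 1]' --force 35

```text
time: 4.92
tool_pos: [0.5183, -0.3338, 0.1564]
tcp_rot: [[0.94, -0.342, 0.002], [-0.342, -0.94, 0.0], [0.002, -0.001, -1.0]]
wrist_force: [-0.0, -0.2, -1.0]
grip_width: 0.0241
```

```bash
python3 - <<'E'
from h import *
s=r.observe();print(s['tool_pos'],s['grip_width'],s['wrist_force']);plan([.5172,-.334,.28],-20)
E
```

```text
[ 0.51830017 -0.33376194  0.15635836] 0.02413052857472712 [-0.04989575 -0.21414511 -1.01741438]
offset [-0.0007  0.0005 -0.1236] rot [-0.04 -0.1   0.02] yaw now -19.97808961966954
```

Emit:
step_arm --offset '[[0, 0, -0.04], [0, 0, -0.08], [0, 0, -0.12], [0, 0, -0.14], [0, 0, -0.14]]' --rotation '[[0, 0, 0], [0, 0, 0], [0, 0, 0], [0, 0, 0], [0, 0, 0]]' --gripper '[1, 1, 1, 1, 1]'

```text
time: 5.55
tool_pos: [0.5184, -0.3343, 0.2977]
tcp_rot: [[0.94, -0.342, 0.005], [-0.342, -0.94, -0.001], [0.005, -0.001, -1.0]]
wrist_force: [0.1, -0.4, -1.9]
grip_width: 0.0237
```

```bash
python3 - <<'E'
from h import *
s=r.observe();print(s['tool_pos'],s['grip_width'],s['wrist_force']);plan([.596,.1012,.294],-20)
d=save('wrist','w3');save('side','s2')
E
```

```text
[ 0.51842974 -0.33432955  0.29768761] 0.023744800453107878 [ 0.09208219 -0.43377098 -1.90680414]
offset [-0.076  -0.4358  0.0036] rot [-0.03 -0.27  0.02] yaw now -19.984323453371236
```

View pics/s2.png

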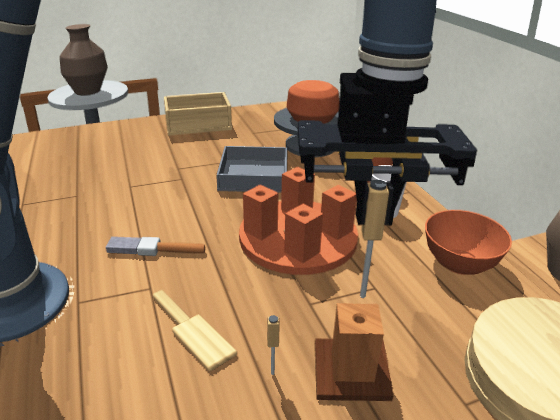

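View pics/w3.png

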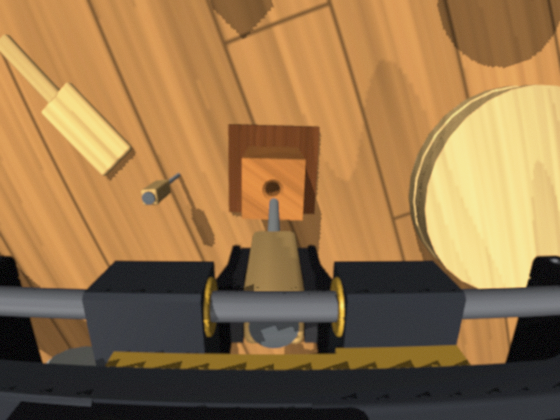

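```bash
python3 - <<'E'
from h import *
a=load('w3')['frame'][165:245,230:310,::-1]; b=load('s2')['frame'][260:340,320:400,::-1]
cv2.imwrite('pics/w3s2.png',np.hstack([cv2.resize(x,None,fx=5,fy=5,interpolation=cv2.INTER_CUBIC) for x in(a,b)]))
E
```

```text
(no output)
```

View pics/w3s2.png

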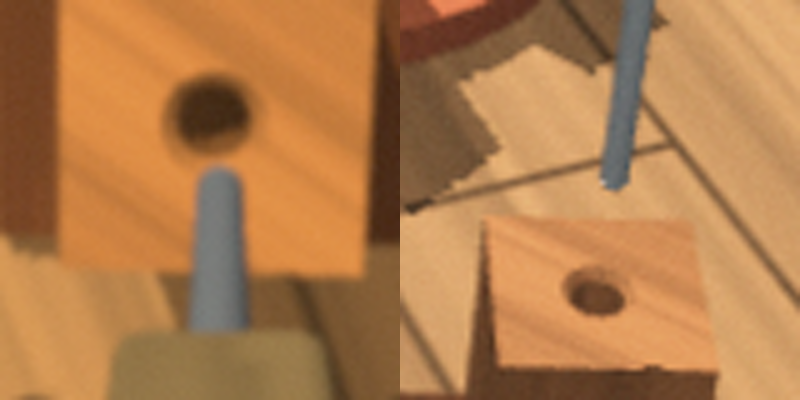

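```bash
python3 - <<'E'
from h import *
w=load('w3');s=load('s2')
W=lambda p:(230+(p[0]-2)/5,165+(p[1]-2)/5); S=lambda p:(320+(p[0]-2)/5,260+(p[1]-2)/5)
print('hole',atz(w,*W((209,114)),.112),atz(s,*S((195,291)),.112))
for wp,sp in [((220,178),(214,184))]:
    o1,q1=ray(w,*W(wp));o2,q2=ray(s,*S(sp))
    t=np.linalg.lstsq(np.c_[q1,-q2],o2-o1,rcond=None)[0];print(o1+q1*t[0],o2+q2*t[1])
    print('tip at z .153',atz(w,*W(wp),.153),atz(s,*S(sp),.153))
E
```

```text
hole [ 0.51712598 -0.33195992  0.112     ] [ 0.5170563  -0.33511242  0.112     ]
[ 0.51828271 -0.33450277  0.15099996] [ 0.51839094 -0.33456659  0.15100686]
tip at z .153 [ 0.51846329 -0.33398015  0.153     ] [ 0.51712749 -0.33649379  0.153     ]
```

Emit:
step_arm --offset '[[-0.01, -0.05, 0], [-0.02, -0.1, 0], [-0.029, -0.16, 0], [-0.039, -0.22, 0], [-0.05, -0.28, 0], [-0.06, -0.34, 0], [-0.07, -0.4, 0], [-0.076, -0.436, 0], [-0.076, -0.436, 0], [-0.076, -0.436, 0]]' --rotation '[[0, 0, 0], [0, 0, 0], [0, 0, 0], [0, 0, 0], [0, 0, 0], [0, 0, 0], [0, 0, 0], [0, 0, 0], [0, 0, 0], [0, 0, 0]]' --gripper '[1, 1, 1, 1, 1, 1, 1, 1, 1, 1]'

```text
time: 6.9
tool_pos: [0.5945, 0.1014, 0.2944]
tcp_rot: [[0.94, -0.343, -0.002], [-0.343, -0.94, -0.001], [-0.002, 0.001, -1.0]]
wrist_force: [-0.3, 0.4, -1.5]
grip_width: 0.0239
```

```bash
python3 - <<'E'
from h import *
s=r.observe();print(s['time'],s['tool_pos'],s['wrist_force']);plan([.596,.1012,.2937],-20)
w=save('wrist','w4');s=save('side','s3')
u,v=map(int,proj(w,(.596,.1,.13))); print(u,v); a=w['frame'][max(0,v-50):v+50,u-50:u+50,::-1]
u,v=map(int,proj(s,(.596,.1,.13))); print(u,v); b=s['frame'][v-50:v+50,u-50:u+50,::-1]
cv2.imwrite('pics/w4s3.png',np.hstack([cv2.resize(x,(400,400),interpolation=cv2.INTER_CUBIC) for x in(a,b)]))
E
```

```text
6.9 [0.59447605 0.10139227 0.29441938] [-0.32937075  0.38619935 -1.50009554]
offset [ 0.0015 -0.0003  0.0007] rot [ 0.07  0.09 -0.03] yaw now -20.029924508614787
276 195
297 165
```

View pics/w4s3.png

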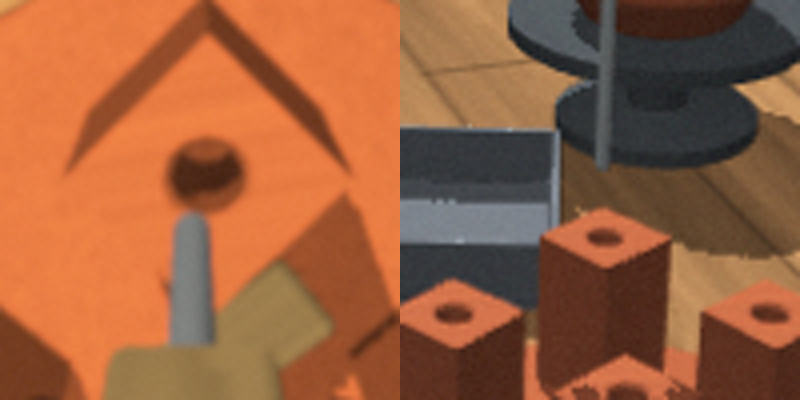

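```bash
python3 - <<'E'
from h import *
w=load('w4');s=load('s3')
W=lambda p:(226+(p[0]-1.5)/4,145+(p[1]-1.5)/4); S=lambda p:(247+(p[0]-401.5)/4,115+(p[1]-1.5)/4)
print('hole',atz(w,*W((206,172)),.11),atz(s,*S((606,237)),.11))
print('tip',atz(w,*W((193,224)),.15),atz(s,*S((603,164)),.15))
E
```

```text
hole [0.59715084 0.10200979 0.11      ] [0.5977191  0.09778709 0.11      ]
tip [0.59367565 0.10140571 0.15      ] [0.59719535 0.1046193  0.15      ]
```

Emit:
step_arm --offset '[[0.002, -0.0007, 0], [0.002, -0.0007, 0.015], [0.002, -0.0007, 0.03], [0.002, -0.0007, 0.045], [0.002, -0.0007, 0.06], [0.002, -0.0007, 0.07], [0.002, -0.0007, 0.08], [0.002, -0.0007, 0.085], [0.002, -0.0007, 0.085]]' --rotation '[[0, 0, 0], [0, 0, 0], [0, 0, 0], [0, 0, 0], [0, 0, 0], [0, 0, 0], [0, 0, 0], [0, 0, 0], [0, 0, 0]]' --gripper '[1, 1, 1, 1, 1, 1, 1, 1, 1]'

```text
time: 8.12
tool_pos: [0.5968, 0.1004, 0.21]
tcp_rot: [[0.939, -0.344, -0.001], [-0.344, -0.939, 0.0], [-0.001, 0.0, -1.0]]
wrist_force: [-0.5, -0.4, -0.8]
grip_width: 0.0243
```

```bash
python3 - <<'E'
from h import *
s=r.observe();print(s['time'],s['tool_pos'],s['wrist_force'],'tip',s['tool_pos'][2]-.1444)
save('side','s4')
cv2.imwrite('pics/s4c.png',cv2.resize(load('s4')['frame'][80:280,200:400,::-1],(600,600)))
E
```

```text
8.125 [0.59680373 0.10043963 0.21003031] [-0.47447908 -0.38457613 -0.84201771] tip 0.06563031238270292
```

View pics/s4c.png

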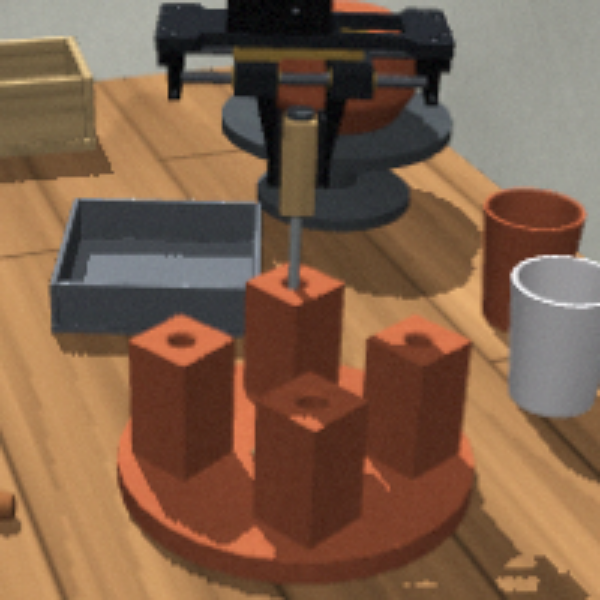

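Emit:
step_arm --offset '[[0, 0, 0.004], [0, 0, 0.008], [0, 0, 0.011], [0, 0, 0.013]]' --rotation '[[0, 0, 0], [0, 0, 0], [0, 0, 0], [0, 0, 0]]' --gripper '[1, 1, 1, 1]'

```text
time: 8.68
tool_pos: [0.597, 0.1004, 0.1971]
tcp_rot: [[0.939, -0.344, -0.0], [-0.344, -0.939, 0.0], [-0.0, -0.0, -1.0]]
wrist_force: [0.5, -0.4, -0.9]
grip_width: 0.0237
```

Emit:
step_arm --offset '[[0, 0, 0.002], [0, 0, 0.003]]' --rotation '[[0, 0, 0], [0, 0, 0]]' --gripper '[1, 1]'

```text
time: 8.93
tool_pos: [0.597, 0.1004, 0.1943]
tcp_rot: [[0.939, -0.344, -0.001], [-0.344, -0.939, 0.0], [-0.001, -0.0, -1.0]]
wrist_force: [-0.7, 0.3, 3.8]
grip_width: 0.0236
```

Emit:
step_arm --offset '[[0, 0, 0.001], [0, 0, 0.001]]' --rotation '[[0, 0, 0], [0, 0, 0]]' --gripper '[1, 1]'

```text
time: 9.18
tool_pos: [0.597, 0.1004, 0.1942]
tcp_rot: [[0.939, -0.344, -0.001], [-0.344, -0.939, 0.001], [-0.001, -0.001, -1.0]]
wrist_force: [-1.7, 0.6, 5.6]
grip_width: 0.0243
```

Emit:
step_arm --offset '[[0, 0, -0.02], [0, 0, -0.045], [0, 0, -0.07], [0, 0, -0.09], [0, 0, -0.105], [0, 0, -0.105]]' --rotation '[[0, 0, 0], [0, 0, 0], [0, 0, 0], [0, 0, 0], [0, 0, 0], [0, 0, 0]]' --gripper '[1, 1, 1, 1, 1, 1]'

```text
time: 9.93
tool_pos: [0.5976, 0.1002, 0.3001]
tcp_rot: [[0.939, -0.344, 0.002], [-0.344, -0.939, 0.001], [0.001, -0.002, -1.0]]
wrist_force: [1.0, 0.9, -1.2]
grip_width: 0.0238
```

```bash
python3 - <<'E'
from h import *
s=r.observe();print(s['time'],s['tool_pos'],s['wrist_force']);plan([.5175,-.3338,.2977],-20)
E
```

```text
9.925 [0.59762385 0.10024046 0.30013344] [ 0.99966626  0.86827179 -1.20305557]
offset [0.0743 0.4351 0.0017] rot [-0.11 -0.05 -0.15] yaw now -20.146279417878876
```

Emit:
step_arm --offset '[[0.009, 0.05, 0], [0.018, 0.1, 0], [0.027, 0.16, 0], [0.037, 0.22, 0], [0.048, 0.28, 0], [0.058, 0.34, 0], [0.068, 0.4, 0], [0.0745, 0.435, 0], [0.0745, 0.435, 0], [0.0745, 0.435, 0]]' --rotation '[[0, 0, 0], [0, 0, 0], [0, 0, 0], [0, 0, 0], [0, 0, 0], [0, 0, 0], [0, 0, 0], [0, 0, 0], [0, 0, 0], [0, 0, 0]]' --gripper '[1, 1, 1, 1, 1, 1, 1, 1, 1, 1]'

```text
time: 11.18
tool_pos: [0.5179, -0.3326, 0.2983]
tcp_rot: [[0.939, -0.344, 0.0], [-0.344, -0.939, 0.003], [-0.001, -0.003, -1.0]]
wrist_force: [0.1, -0.2, -1.5]
grip_width: 0.0238
```

```bash
python3 - <<'E'
from h import *
s=r.observe();print(s['time'],s['tool_pos'],s['wrist_force']);plan([.5175,-.3338,.2977],-20)
w=save('wrist','w5');s=save('side','s5')
a=w['frame'][165:245,230:310,::-1]; b=s['frame'][260:340,320:400,::-1]
cv2.imwrite('pics/w5s5.png',np.hstack([cv2.resize(x,None,fx=5,fy=5,interpolation=cv2.INTER_CUBIC) for x in(a,b)]))
E
```

```text
11.175 [ 0.51793963 -0.33260279  0.2983076 ] [ 0.05299649 -0.21560804 -1.50307767]
offset [-0.      0.0013  0.0006] rot [-0.17  0.04 -0.1 ] yaw now -20.099657863005387
```

View pics/w5s5.png

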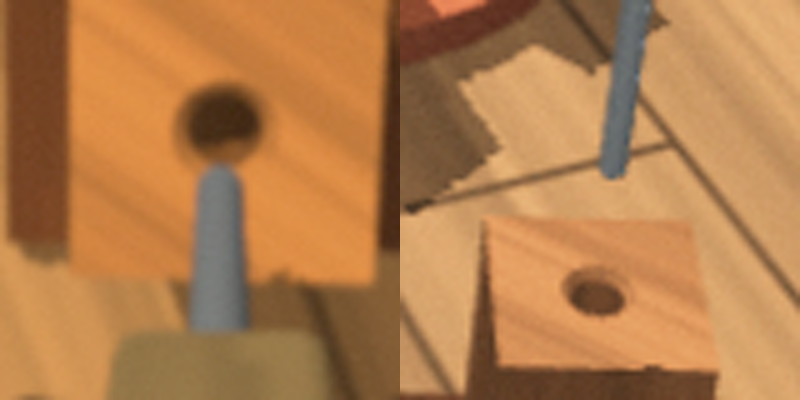

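Emit:
step_arm --offset '[[0, 0.0012, 0], [0, 0.0012, 0.015], [0, 0.0012, 0.03], [0, 0.0012, 0.04], [0, 0.0012, 0.05], [0, 0.0012, 0.06], [0, 0.0012, 0.065]]' --rotation '[[0, 0, 0], [0, 0, 0], [0, 0, 0], [0, 0, 0], [0, 0, 0], [0, 0, 0], [0, 0, 0]]' --gripper '[1, 1, 1, 1, 1, 1, 1]'

```text
time: 12.15
tool_pos: [0.518, -0.3327, 0.2329]
tcp_rot: [[0.94, -0.342, 0.0], [-0.342, -0.94, 0.003], [-0.001, -0.003, -1.0]]
wrist_force: [0.5, -0.4, -0.5]
grip_width: 0.0238
```

Emit:
step_arm --offset '[[0, 0.0008, 0.015], [0, 0.0008, 0.03], [0, 0.0008, 0.045], [0, 0.0008, 0.06], [0, 0.0008, 0.07], [0, 0.0008, 0.074], [0, 0.0008, 0.074]]' --rotation '[[0, 0, 0], [0, 0, 0], [0, 0, 0], [0, 0, 0], [0, 0, 0], [0, 0, 0], [0, 0, 0]]' --gripper '[1, 1, 1, 1, 1, 1, 1]'

```text
time: 13.02
tool_pos: [0.5177, -0.3334, 0.1589]
tcp_rot: [[0.94, -0.342, 0.0], [-0.342, -0.94, 0.003], [-0.001, -0.003, -1.0]]
wrist_force: [0.2, -0.3, -1.6]
grip_width: 0.0242
```

Emit:
step_arm --offset '[[0, 0, 0.002], [0, 0, 0.003], [0, 0, 0.004]]' --rotation '[[0, 0, 0], [0, 0, 0], [0, 0, 0]]' --gripper '[1, 1, 1]'

```text
time: 13.4
tool_pos: [0.518, -0.3335, 0.1563]
tcp_rot: [[0.94, -0.342, 0.001], [-0.342, -0.94, 0.003], [-0.0, -0.004, -1.0]]
wrist_force: [-3.5, 2.9, 10.6]
grip_width: 0.0236
```

Seated. Release, then rise.

Emit:
step_arm --offset '[[0, 0, -0.0005], [0, 0, -0.0005], [0, 0, -0.0005], [0, 0, -0.0005], [0, 0, -0.0005], [0, 0, -0.03], [0, 0, -0.08], [0, 0, -0.13], [0, 0, -0.13]]' --rotation '[[0, 0, 0], [0, 0, 0], [0, 0, 0], [0, 0, 0], [0, 0, 0], [0, 0, 0], [0, 0, 0], [0, 0, 0], [0, 0, 0]]' --gripper '[0, 0, 0, 0, 0, 0, 0, 0, 0]'

```text
time: 14.52
tool_pos: [0.5193, -0.3359, 0.2907]
tcp_rot: [[0.94, -0.342, 0.009], [-0.342, -0.94, -0.001], [0.008, -0.002, -1.0]]
wrist_force: [0.1, -0.4, -0.5]
grip_width: 0.0865
```

```bash
python3 - <<'E'
from h import *
s=r.observe();print(s['time'],s['tool_pos'],s['grip_width'],s['wrist_force']);
save('side','s6');cv2.imwrite('pics/s6c.png',cv2.resize(load('s6')['frame'][220:420,260:460,::-1],(600,600)))
# block orientation edges from w1 crop (top face corners)
d=load('w1');f=lambda p:atz(d,170+(p[0]-1)/3,(p[1]-1)/3,.11)
a,b,c=f((292,137)),f((331,221)),f((416,181));print(a,b,c)
print(np.degrees(np.arctan2(*(b-a)[1::-1])),np.degrees(np.arctan2(*(c-b)[1::-1])))
E
```

```text
14.525 [ 0.51925559 -0.33590738  0.29072831] 0.08654274984165089 [ 0.10026964 -0.398226   -0.54117341]
[0.56560253 0.10632629 0.11      ] [0.58470363 0.06657529 0.11      ] [0.62682036 0.08555626 0.11      ]
-64.3348437078423 24.259923772807984
```

View pics/s6c.png

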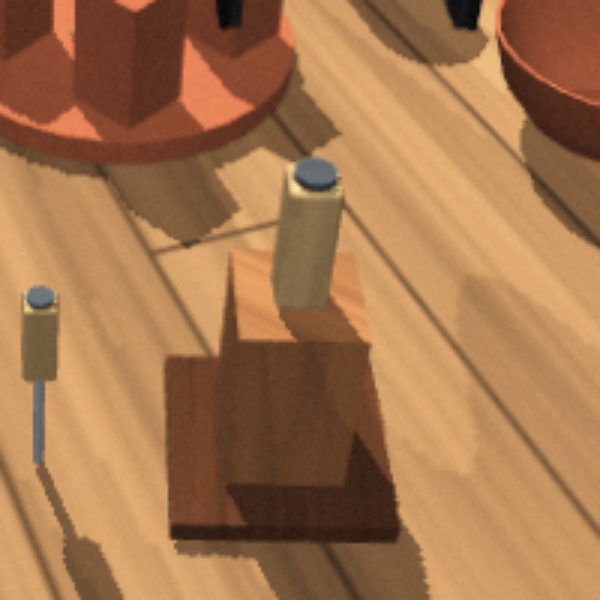

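```bash
python3 - <<'E'
from h import *
plan([.63,.029,.29],25)
E
```

```text
offset [-0.0194 -0.3799 -0.0006] rot [ -0.11  -0.28 -45.  ] yaw now -19.996458637260943
```

Emit:
step_arm --offset '[[-0.019, -0.38, -0.001], [-0.019, -0.38, -0.001], [-0.019, -0.38, -0.001], [-0.019, -0.38, -0.001], [-0.019, -0.38, -0.001], [-0.019, -0.38, -0.001], [-0.019, -0.38, -0.001], [-0.019, -0.38, -0.001], [-0.019, -0.38, -0.001]]' --rotation '[[0, 0, -45], [0, 0, -45], [0, 0, -45], [0, 0, -45], [0, 0, -45], [0, 0, -45], [0, 0, -45], [0, 0, -45], [0, 0, -45]]' --gripper '[0, 0, 0, 0, 0, 0, 0, 0, 0]'

```text
time: 15.7
tool_pos: [0.6298, 0.0264, 0.2898]
tcp_rot: [[0.908, 0.419, 0.003], [0.419, -0.908, 0.001], [0.004, 0.001, -1.0]]
wrist_force: [-1.3, -1.0, -0.1]
grip_width: 0.0875
```

```bash
python3 - <<'E'
from h import *
s=r.observe();print(s['time'],s['tool_pos'])
d=save('wrist','w6')
u,v=proj(d,(.596,.101,.11)); u0=max(0,int(u-90)); v0=max(0,int(v-90)); print(u,v,u0,v0)
cv2.imwrite('pics/w6c.png',cv2.resize(d['frame'][v0:v0+180,u0:u0+180,::-1],None,fx=3,fy=3,interpolation=cv2.INTER_CUBIC))
E
```

```text
15.7 [0.62982187 0.02639883 0.28984174]
274.20195068732323 101.50768768595402 184 11
```

View pics/w6c.png

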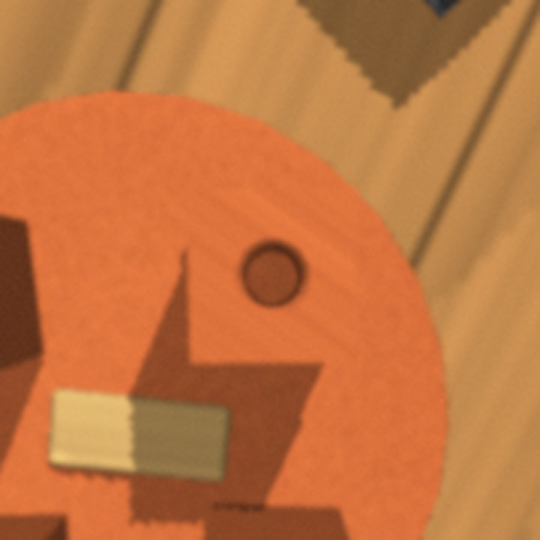

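```bash
python3 - <<'E'
from h import *
d=load('w6'); b=atz(d,184+(272-1)/3,11+(272-1)/3,.11); print(b)
plan([b[0],b[1],.093],25); plan([.5965,.1012,.093],25)
E
```

```text
[0.59604252 0.1011852  0.11      ]
offset [-0.0003 -0.0822  0.1971] rot [ 0.03 -0.24 -0.21] yaw now 24.79107115123816
offset [ 1.000e-04 -8.200e-02  1.971e-01] rot [ 0.03 -0.24 -0.21] yaw now 24.79107115123816
```

Emit:
step_arm --offset '[[0, -0.05, 0], [0, -0.082, 0.03], [0, -0.082, 0.06], [0, -0.082, 0.1], [0, -0.082, 0.15], [0, -0.082, 0.18], [0, -0.082, 0.197], [0, -0.082, 0.197], [0, -0.082, 0.197]]' --rotation '[[0, 0, 0], [0, 0, 0], [0, 0, 0], [0, 0, 0], [0, 0, 0], [0, 0, 0], [0, 0, 0], [0, 0, 0], [0, 0, 0]]' --gripper '[0, 0, 0, 0, 0, 0, 0, 0, 0]'

```text
time: 16.88
tool_pos: [0.5975, 0.1009, 0.0945]
tcp_rot: [[0.908, 0.419, 0.007], [0.419, -0.908, 0.002], [0.007, 0.001, -1.0]]
wrist_force: [0.5, -0.3, -0.1]
grip_width: 0.0871
```

Emit:
step_arm --offset '[[0, 0, 0], [0, 0, 0], [0, 0, 0], [0, 0, 0], [0, 0, 0], [0, 0, 0], [0, 0, 0]]' --rotation '[[0, 0, 0], [0, 0, 0], [0, 0, 0], [0, 0, 0], [0, 0, 0], [0, 0, 0], [0, 0, 0]]' --gripper '[1, 1, 1, 1, 1, 1, 1]' --force 40

```text
time: 17.75
tool_pos: [0.5973, 0.1009, 0.0945]
tcp_rot: [[0.908, 0.419, 0.006], [0.419, -0.908, 0.002], [0.007, 0.001, -1.0]]
wrist_force: [-0.5, 0.2, 0.4]
grip_width: 0.0497
```

Emit:
step_arm --offset '[[0, 0, -0.015], [0, 0, -0.035], [0, 0, -0.055], [0, 0, -0.075], [0, 0, -0.085], [0, 0, -0.085]]' --rotation '[[0, 0, 0], [0, 0, 0], [0, 0, 0], [0, 0, 0], [0, 0, 0], [0, 0, 0]]' --gripper '[1, 1, 1, 1, 1, 1]'

```text
time: 18.5
tool_pos: [0.597, 0.1007, 0.1801]
tcp_rot: [[0.908, 0.419, 0.007], [0.419, -0.908, 0.002], [0.008, 0.001, -1.0]]
wrist_force: [0.4, 0.1, -4.4]
grip_width: 0.0497
```

```bash
python3 - <<'E'
from h import *
s=r.observe();print(s['time'],s['tool_pos'],s['wrist_force'],s['grip_width']);plan([.563,.3195,.18],25)
E
```

```text
18.5 [0.59702296 0.10074595 0.18014873] [ 0.43657903  0.13853814 -4.41648744] 0.049665426939303745
offset [ 0.0607 -0.2129  0.0004] rot [ 0.06 -0.44 -0.24] yaw now 24.756701661664355
```

Emit:
step_arm --offset '[[0.01, -0.035, 0], [0.02, -0.07, 0], [0.032, -0.112, 0], [0.044, -0.155, 0], [0.055, -0.192, 0], [0.061, -0.213, 0], [0.061, -0.213, 0], [0.061, -0.213, 0]]' --rotation '[[0, -0.4, 0], [0, -0.4, 0], [0, -0.4, 0], [0, -0.4, 0], [0, -0.4, 0], [0, -0.4, 0], [0, -0.4, 0], [0, -0.4, 0]]' --gripper '[1, 1, 1, 1, 1, 1, 1, 1]'

```text
time: 19.5
tool_pos: [0.5638, 0.3171, 0.1801]
tcp_rot: [[0.909, 0.416, 0.001], [0.416, -0.909, -0.003], [-0.0, 0.003, -1.0]]
wrist_force: [0.4, -0.4, -4.0]
grip_width: 0.0495
```

```bash
python3 - <<'E'
from h import *
s=r.observe();print(s['time'],s['tool_pos'],s['wrist_force'],s['grip_width']);plan([.563,.3195,.0805],25)
save('side','s7');cv2.imwrite('pics/s7c.png',cv2.resize(load('s7')['frame'][80:280,180:380,::-1],(600,600)))
E
```

```text
19.5 [0.56384919 0.31706948 0.18006997] [ 0.41015207 -0.4319016  -4.01655349] 0.04949875323808103
offset [ 0.0003 -0.0029  0.0996] rot [ 0.17  0.02 -0.4 ] yaw now 24.600451315221605
```

View pics/s7c.png

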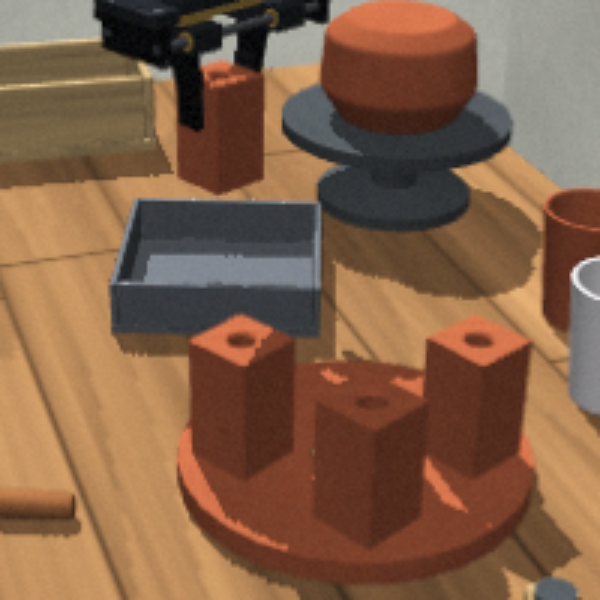

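Emit:
step_arm --offset '[[0, -0.003, 0.02], [0, -0.003, 0.045], [0, -0.003, 0.065], [0, -0.003, 0.08], [0, -0.003, 0.09], [0, -0.003, 0.096], [0, -0.003, 0.096]]' --rotation '[[0, 0, 0], [0, 0, 0], [0, 0, 0], [0, 0, 0], [0, 0, 0], [0, 0, 0], [0, 0, 0]]' --gripper '[1, 1, 1, 1, 1, 1, 1]'

```text
time: 20.42
tool_pos: [0.5629, 0.3194, 0.0842]
tcp_rot: [[0.91, 0.416, 0.001], [0.416, -0.91, -0.003], [-0.0, 0.003, -1.0]]
wrist_force: [0.5, -0.4, -3.9]
grip_width: 0.0498
```

Emit:
step_arm --offset '[[0, 0, 0.002], [0, 0, 0.003], [0, 0, 0.003]]' --rotation '[[0, 0, 0], [0, 0, 0], [0, 0, 0]]' --gripper '[1, 1, 1]'

```text
time: 20.8
tool_pos: [0.563, 0.3194, 0.0814]
tcp_rot: [[0.909, 0.416, 0.001], [0.416, -0.909, -0.002], [0.0, 0.003, -1.0]]
wrist_force: [0.3, 0.3, -4.9]
grip_width: 0.0496
```

Emit:
step_arm --offset '[[0, 0, 0.001], [0, 0, 0.0015], [0, 0, 0.0015]]' --rotation '[[0, 0, 0], [0, 0, 0], [0, 0, 0]]' --gripper '[1, 1, 1]'

```text
time: 21.18
tool_pos: [0.5632, 0.3195, 0.0807]
tcp_rot: [[0.91, 0.416, 0.002], [0.416, -0.91, -0.002], [0.001, 0.002, -1.0]]
wrist_force: [-2.3, -1.6, 3.3]
grip_width: 0.0498
```

Contact with the floor (about +8 N). Release and rise.

Emit:
step_arm --offset '[[0, 0, 0], [0, 0, 0], [0, 0, 0], [0, 0, 0], [0, 0, -0.03], [0, 0, -0.08], [0, 0, -0.13], [0, 0, -0.18], [0, 0, -0.2], [0, 0, -0.2]]' --rotation '[[0, 0, 0], [0, 0, 0], [0, 0, 0], [0, 0, 0], [0, 0, 0], [0, 0, 0], [0, 0, 0], [0, 0, 0], [0, 0, 0], [0, 0, 0]]' --gripper '[0, 0, 0, 0, 0, 0, 0, 0, 0, 0]'

```text
time: 22.42
tool_pos: [0.5637, 0.3201, 0.2825]
tcp_rot: [[0.91, 0.416, 0.005], [0.416, -0.91, 0.0], [0.005, 0.002, -1.0]]
wrist_force: [-0.1, 0.2, -0.8]
grip_width: 0.0869
```

```bash
python3 - <<'E'
from h import *
s=r.observe();print(s['time'],s['tool_pos'],s['wrist_force'],s['grip_width'])
save('side','s8');save('top','t8')
d=load('t8')
for p in [(.563,.3195),(.6453,-.0001),(.5487,-.049),(.495,.048)]: 
  u,v=proj(d,(*p,.11)); print(u,v)
E
```

```text
22.425 [0.56368552 0.32009783 0.28252956] [-0.10214961  0.22008072 -0.76902925] 0.08689247128576977
153.8332567077994 201.8905098494131
278.2255623404936 161.61603218511883
300.3172931785493 196.86291226172008
263.2303466113862 220.61806448563192
```

View pics/s8.png

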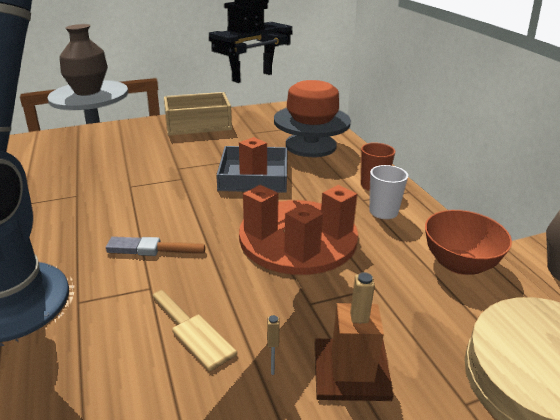

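View pics/t8.png

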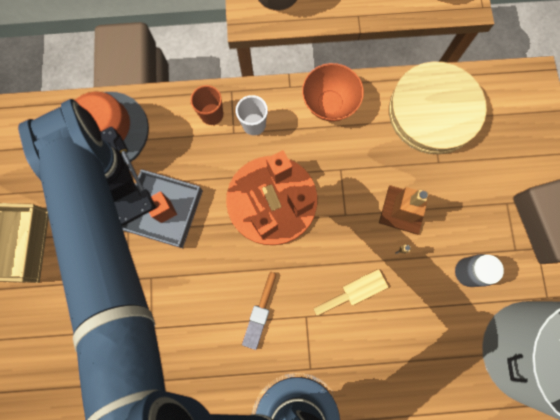

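The side picture shows the block upright in the tray at (253,157), the three others in place, and the probe seated at (363,300). The arm is clear of everything, so I'm handing in.

```bash
python3 -c "
from h import *
print(r.hand_in())"
```

```text
the job is handed in; nothing more can be done
None
```

The job is handed in at about 22.5 s of the 72 s allowed. The blind block was the one at about (0.596, 0.101); it now stands upright on the floor of the grey tray, with the probe back home in its stand.

- **Finding the blind bore:** wrist-camera depth showed that bore's floor at 50 mm above the bench, and the other three going down to 20 mm, the batt's top. I therefore felt down only that one bore, not all four. The probe tip stopped firmly there at about 50 mm, with about 5.6 N on the wrist.
- **Returning the probe:** it went back into the stand until the handle's foot rested on the top, at the same height as when I picked it up, with about 11 N of push.
- **Moving the block:** I set it down near the middle of the tray, and the wrist force showed contact with the floor.

The last side and top pictures showed the block upright in the tray, the other three blocks undisturbed, the probe seated and the gripper open and clear. Position estimates from the side camera differed by up to about 4 mm from those of the top and wrist cameras. I relied mainly on the latter two, and nothing caught or jammed. No check failed.

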